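# Unstack the spark plug kit and lay out each part

### The arm

A 6-joint arm with a two-finger parallel gripper is mounted at the origin on the work surface. World frame = base frame: x ahead of the robot, y to its left, z up, the work surface at z = 0. Lengths are in m, angles in rad, forces in N, time in s.
With the tool pointing down it reaches from about 0.25 to 0.725 m from the base axis. Payload 4 kg.
Tool frame: the origin (TCP) lies midway between the tips of the shut fingers; the grasp point (between the pads) lies 19 mm behind it; z points along the fingers, y is the line along which they close (so a half turn about z gives the same grasp; the last joint's range is limited). The gripper opens to 85 mm and grips with 20 to 120 N. Pads are 22 mm wide; open, the fingers measure 114 mm over their backs; the gripper's body (76 mm by 85 mm) begins 54 mm behind the grasp point. The pads swing forward as they close: fully open they stand 13 mm farther back than shut.
Start: joints at [1.275, 0.241, 0.005, 1.335, 0, 1.571], TCP at [0.146, 0.478, 0.231] pointing down, gripper open.
Joint ranges: [-2.72, 2.72], [-1.05, 1.87], [-1.09, 1.28], [-1.99, 2.15], [-1.42, 1.44], [-3.14, 3.14]. Speed limits (rad/s): [2.79, 2.79, 3.14, 3.14, 3.14, 3.14].

### API

Orientations are given as a unit quaternion [x, y, z, w].
In Python, from workcell import bot gives the robot as it stands. The module is installed in compiled form; this text tells all that it offers.
- The arm moves only by the tool jog_arm, never from a script. Its argument "deltas" is a list of rows, each an object with "fingers": the opening, from 0 (shut) to 1 (fully open); "delta_pos": the shift along the tool's x, y, z normalised to -1 to 1, where 1 is 300 mm, a list of three; "yaw": the turn about the tool's z normalised to -1 to 1, where 1 is pi/4 rad. A call has 1 to 12 rows; each row is the pose to reach, as a shift and turn from the pose commanded when the call began, along the tool's axes at that moment; what a row does not reach only later rows make up. A row lasts 1/10 s, in which the tool goes at most 50 mm and 8.59 degrees, less where a joint would pass 70% of its speed; a pose out of reach is approached as far as the arm can. A call with a number of a shift or a turn outside -1 to 1 is refused whole. A call with a gripper value outside its range is refused whole. The fingers move at their own pace and stop on an object; the grip force is fixed at half the most. Time passes only in rows, so rows that repeat a pose let the fingers close. It gives the time, the measured TCP pose, the force, the opening and the grip force at its end, in the units of the state.
- bot.get_obs(): the state, without advancing time (a new reading comes with each control period).
- bot.camera(name): name is "scene" or "top" or "wrist"; returns a dict with "image" (384x512x3 uint8, red, green, blue), "range_z" (384x512 float32, m along the optical axis (not along the pixel's ray), 0 where there is no reading), "fx", "fy", "cx", "cy" (pixels), "distortion" ([k1, k2, p1, p2, k3] as OpenCV has them; the pictures are not rectified), "rvec" (rotation vector, rad) and "tvec" (3), from world to camera coordinates, as OpenCV has them. Camera axes: x right, y down, z forward; pixel columns grow to the right and rows downward; lengths in m; the calibration is good to about 2 mm. A picture is of the moment at which its call begins.
- bot.job_done(): hands the job in; it is judged then, once.
The state is a dict: "clock": time; "joint_pos": joint angles; "joint_vel": joint speeds; "tau": joint torques, N m; "eef_pos": TCP position; "tool_rot": TCP orientation; "ft_force": force on the tool from outside, world axes, zero at the start; "ft_torque": the same for the moment, N m; "grip_width": finger opening in m; "grasp_force": force on a finger pad.
Only numpy, scipy, OpenCV 4.12 (cv2) and the standard library are available. Lean on these libraries where they do the work, as an engineer would, in place of code of your own. Each camera call takes 0.05 s, during which the arm holds its last target. There are 200 camera calls.

### The job

Take the stack of parts apart and lay each part out on its own place: stand the spark plug socket upright in the round grey plastic holder, set the bearing in the middle of the round steel dish, set the mirror glass up in the middle of the square rubber mat, and lay the green gauge in the middle of the shallow rectangular tray, flat and lengthwise, the same way up as it lay. Keep the mirror glass up all the while, and do not disturb the small white dish of washers. Leave everything released and at rest.

Things in the scene. Friction and masses are not known exactly. Their poses are not given: they have to be found in the camera images.
- gauge: Loose. Green plastic spark plug gauge, a flat rectangular block 76 mm (its x) by 44 mm (its y) by 18 mm (z), about 60 g, with small steel blades at both ends of its top. Always the bottom of the stack, lying on the table at any yaw. On it lies the mirror or the bearing (it varies which), and on that stands the socket. Origin: centre of its underside.
- mirror: Loose. Square chrome-framed mirror, 46 x 46 mm (its x and y), 14 mm thick, glass on top (its +z), about 80 g. At the start it lies either on the gauge (underside 18 mm above the table, with the socket standing on it) or alone on a fixed flat wooden block 90 x 66 x 18 mm. Its yaw is its own, not that of what it lies on. Origin: centre of its underside.
- bearing: Loose. Round steel ball bearing lying flat, 47 mm in diameter, 14 mm thick, black seals and a capped dark bore, about 110 g. At the start it lies on the gauge (with the socket standing on it) or on the fixed wooden block, whichever the mirror does not. Origin: centre of its underside.
- socket: Loose. Stainless spark plug socket, a plain upright cylinder 28 mm in diameter and 60 mm tall with a dark mouth on top (its +z), about 150 g. It starts on top of the stack, its foot 32 mm above the table. Origin: centre of its foot.
- holder: Fixed. Round grey plastic socket holder, a low open cup of 58 mm outer and 50 mm inner diameter, rim 13 mm high, floor 3 mm thick. Origin: centre of its underside, on the table.
- dish: Fixed. Shallow round steel parts dish, 112 mm over its rim, 104 mm at its foot, flat inner floor about 98 mm across and 3 mm thick, rim 8 mm high. Origin: centre of its underside, on the table.
- mat: Fixed. Flat square black rubber mat, 86 x 86 mm, 4 mm thick. Origin: centre of its underside, on the table.
- tray: Fixed. Shallow rectangular grey steel tray taken out of the parts case, 130 mm (its x) by 104 mm (its y), walls 8 mm high and 2 mm thick, floor 2 mm thick. Lengthwise is along its x. Origin: centre of its underside, on the table.
- washers: Loose bystander, to be left alone. Small white ceramic dish of washers, 66 mm over its rim, 18 mm high, standing among the places. Origin: centre of its underside.
Mind the look-alikes: they are no part of the job. What is shaped like the socket but purple or red is not meant.

How it is judged:
At the end, for the whole second after the job is handed in: Socket upright in the holder (13 mm), bearing flat in the dish and mirror flat, glass up, on the mat (16 mm from centre), gauge flat in the tray (15 mm, length within 0.3 rad of the tray's, same side up); all released and at rest, washers within 20 mm of their start (horizontal distance between socket and holder below 0.013 m and z of socket in the frame of holder between 0 and 0.008 m and angle between each of socket, bearing, mirror, gauge's own z axis and vertical below 0.12 rad and linear speed of each of socket, bearing, mirror, gauge below 0.02 m/s and angular speed of each of socket, bearing, mirror, gauge below 0.2 rad/s and horizontal distance between bearing and dish below 0.016 m and z of bearing in the frame of dish between 0 and 0.008 m and horizontal distance between mirror and mat below 0.016 m and z of mirror in the frame of mat between 0 and 0.009 m and horizontal distance between gauge and tray below 0.015 m and z of gauge in the frame of tray between 0 and 0.007 m and angle between the x axis of gauge and the x axis of tray, either way round below 0.3 rad and distance of washers from where it was at the start of the episode below 0.02 m); the robot touches nothing.
It fails at once if the mirror is tipped more than 0.6 rad (angle between mirror's own z axis and vertical above 0.6 rad).
It fails at once if the dish of washers is moved more than 20 mm or tipped (distance of washers from where it was at the start of the episode above 0.02 m or angle between washers's own z axis and vertical above 0.4 rad).
It also fails if it takes over 120 s, if anything falls off the work surface, if the arm or the gripper's body presses on something with over 40 N, if the wrist force passes 120 N, or if a joint passes its speed limit or range.

## Working session

There is one attempt and no reset: what is moved stays moved. The work goes in short steps, Python scripts to look and compute and a tool call to move; the robot and the scene stay as the last step left them, time stands still between calls to the robot, and variables do not carry over. Pictures are saved under pics/ and viewed, at most 17 in all, crops included, and the job is handed in when it is done.

Besides the shell and the picture viewer there is one more tool, called as name(argument=value, ...), one argument or row to a line, values as JSON. jog_arm: Moves the arm, as the interface text tells. Scaled input: -1 to 1 covers 300 mm each way for a shift and pi/4 rad each way for a turn. Its arguments: {"type":"object","properties":{"deltas":{"type":"array","items":{"type":"object","properties":{"fingers":{"type":"number"},"delta_pos":{"type":"array","items":{"type":"number"}},"yaw":{"type":"number"}}}}},"required":["deltas"]}

```bash
mkdir -p pics
cat > h.py <<'E'
import numpy as np, cv2
from workcell import bot
def cam(name):
    c=bot.camera(name); c['R']=cv2.Rodrigues(np.array(c['rvec'],float))[0]; c['t']=np.array(c['tvec'],float).ravel()
    c['K']=np.array([[c['fx'],0,c['cx']],[0,c['fy'],c['cy']],[0,0,1]],float); c['d']=np.array(c['distortion'],float); return c
def save(c,n,s=1.5): cv2.imwrite('pics/'+n,cv2.resize(c['image'][:,:,::-1],None,fx=s,fy=s,interpolation=cv2.INTER_CUBIC))
def cloud(c):
    "world xyz for every pixel, nan where no reading"
    z=c['range_z']; h,w=z.shape; u,v=np.meshgrid(np.arange(w),np.arange(h))
    p=cv2.undistortPoints(np.stack([u,v],-1).reshape(-1,1,2).astype(float),c['K'],c['d']).reshape(h,w,2)
    X=np.dstack([p*z[...,None],z]); X[z==0]=np.nan
    return (X-c['t'])@c['R']
def onplane(c,uv,h):
    p=cv2.undistortPoints(np.array(uv,float).reshape(-1,1,2),c['K'],c['d']).reshape(-1,2)
    d=np.c_[p,np.ones(len(p))]@c['R']; o=-c['R'].T@c['t']
    return o+d*((h-o[2])/d[:,2])[:,None]
E
python3 - <<'E'
from h import *
for n in('top','scene'):
    c=cam(n); save(c,n+'0.png'); np.savez(n+'0.npz',**c)
    print(n,-c['R'].T@c['t'],c['R'][2])
o=bot.get_obs(); print(o['clock'],o['eef_pos'],o['tool_rot'],o['grip_width'])
E
```

```text
top [0.34202479 0.03868034 1.09297891] [ 0.13459031 -0.01448151 -0.99079551]
scene [ 0.98878197 -0.10409094  0.82333091] [-0.5354966   0.14410723 -0.83215173]
0.1 [0.14558311 0.47774867 0.2305128 ] [ 1.47361091e-01  9.89082330e-01 -9.12426754e-04 -1.46755781e-04] 0.08495120557542538
```

View pics/top0.png

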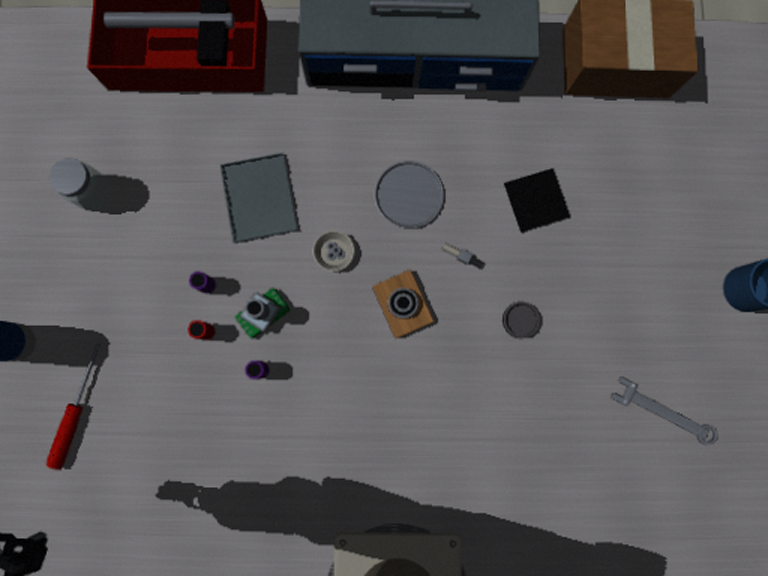

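View pics/scene0.png

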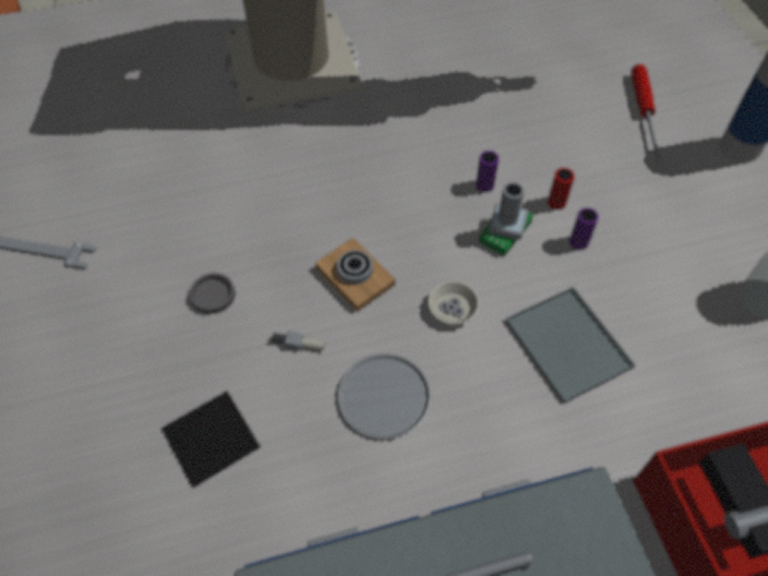

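The pictures show the stack (gauge, mirror, socket) at (262,308) in the top view, with decoys at (202,282), (201,330) and (257,369). The bearing on its block is at (405,303), the holder at (522,320), the dish at (410,195), the mat at (537,200), the tray at (260,197) and the washers at (335,252).

```bash
cat > m.py <<'E'
from h import *
C={n:dict(np.load(n+'0.npz')) for n in('top','scene')}
P={n:cloud(c) for n,c in C.items()}
roi={'stack':(262,308),'bearing':(405,303),'holder':(522,320),'dish':(410,195),'mat':(537,200),'tray':(260,197),'washers':(335,252),'pur1':(202,282),'red':(201,330),'pur2':(257,369),'plug':(463,255)}
def rect(Q): 
    r=cv2.minAreaRect((Q[:,:2]*1000).astype(np.float32)); return np.round(r[0],1),np.round(r[1],1),round(r[2],1)
for k,(u,v) in roi.items():
    c0=onplane(C['top'],[(u/1.5,v/1.5)],0.02)[0,:2]
    for n in P:
        Q=P[n].reshape(-1,3); Q=Q[np.isfinite(Q).all(1)]
        rr=.09 if k in('tray','dish','mat') else .055 if k in('stack','bearing','washers') else .045
        q=Q[(np.hypot(*(Q[:,:2]-c0).T)<rr)]
        g=np.median(q[q[:,2]<np.percentile(q[:,2],30)][:,2])
        print(k,n,c0.round(3),'z pct',(np.percentile(q[:,2],[5,50,75,90,98])*1000).round(1),rect(q[q[:,2]>.004+0*g]) if (q[:,2]>.004).sum()>4 else '')
E
python3 m.py
python3 - <<'E'
import cv2
im=cv2.imread('pics/top0.png')
a=cv2.resize(im[255:400,175:330],None,fx=4,fy=4,interpolation=cv2.INTER_CUBIC)
cv2.imwrite('pics/stack0.png',a)
E
```

```text
stack top [0.433 0.215] z pct [-3.2  1.5 19.5 45.9 93.1] (array([429. , 219.2]), array([86. , 90.9]), 82.5)
stack scene [0.433 0.215] z pct [-1.4  3.5 32.5 76.1 93.3] (array([434.2, 210.6]), array([56.6, 87.8]), 47.4)
bearing top [ 0.444 -0.006] z pct [-2.5 16.7 19.9 31.7 34.7] (array([445.8,  -6.2]), array([100.7, 102.2]), 42.6)
bearing scene [ 0.444 -0.006] z pct [-0.8 17.9 20.6 32.6 34.5] (array([447. ,  -7.7]), array([91.5, 76.9]), 23.9)
holder top [ 0.42  -0.189] z pct [-2.9  1.4  3.8 10.2 14.3] (array([ 417.6, -188.3]), array([69.1, 81.9]), 75.0)
holder scene [ 0.42  -0.189] z pct [-1.3  2.1  4.7 12.1 14.7] (array([ 416.1, -185.6]), array([83. , 69.5]), 25.2)
dish top [ 0.616 -0.013] z pct [-3.2  0.8  2.6  4.7  7.5] (array([615.7,  -9.9]), array([154.3, 162.9]), 78.7)
dish scene [ 0.616 -0.013] z pct [-2.   1.2  3.1  4.8  8.2] (array([610.6,   1.6]), array([164.3, 146.2]), 36.0)
mat top [ 0.612 -0.215] z pct [-3.4  0.6  2.8  4.7  6.8] (array([ 618.9, -214.7]), array([167.1, 160.7]), 89.4)
mat scene [ 0.612 -0.215] z pct [-2.2  0.7  2.7  4.5  6. ] (array([ 626., -229.]), array([
[... 627 characters left out ...]
(array([476.6, 305.7]), array([73.8, 59.2]), 50.0)
red top [0.397 0.308] z pct [-3.2  0.7  2.7 57.4 61.7] (array([401.3, 312.5]), array([60.7, 72.1]), 45.1)
red scene [0.397 0.308] z pct [-1.7  1.5 23.2 58.3 61.7] (array([401.1, 305. ]), array([42.9, 38. ]), 81.5)
pur2 top [0.339 0.22 ] z pct [-3.3  0.4  2.2 54.5 61.6] (array([335.4, 221.8]), array([76.3, 68.5]), 46.9)
pur2 scene [0.339 0.22 ] z pct [-1.8  1.7 26.1 59.2 62. ] (array([340.8, 222.8]), array([49.2, 76.6]), 75.9)
plug top [ 0.521 -0.097] z pct [-3.6  0.1  2.2 11.9 16.3] (array([519.6, -99.7]), array([80.2, 67.5]), 79.6)
plug scene [ 0.521 -0.097] z pct [-1.6  0.9  2.4 13.2 16.8] (array([518.7, -95.9]), array([80.8, 60.1]), 64.6)
```

View pics/stack0.png

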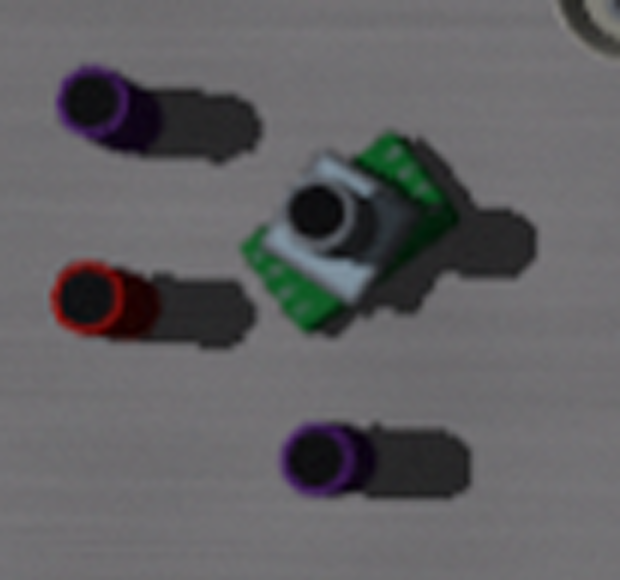

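The close-up shows the mirror turned about 20° from the gauge, with the socket rim at crop (318,210) and the gauge corners at (392,130), (462,212), (315,332) and (240,245). The heights match the text, so I'll work out positions from the outlines.

```bash
cat > m2.py <<'E'
from h import *
c=dict(np.load('top0.npz'))
f=lambda L:(np.array(L,float)+.5)/1.5-.5
g=lambda L:f(np.array(L,float)/4+[175,255])
def R(n,px,h):
    W=onplane(c,px,h)[:,:2]; m=W.mean(0); 
    s='' 
    if len(W)==4:
        s=[(round(np.linalg.norm(W[(i+1)%4]-W[i])*1000),round(np.degrees(np.arctan2(*(W[(i+1)%4]-W[i])[::-1])),1)) for i in range(4)]
    print(n,(m*1000).round(1),s)
R('socket',g([(318,210)]),.092); R('mirror',g([(328,150),(262,250),(352,303),(425,205)]),.032)
R('gauge',g([(392,130),(462,212),(315,332),(240,245)]),.018)
R('bearing',f([(405,303)]),.032); R('holder',f([(522,319.5)]),.013); R('dish',f([(410,194.5)]),.008)
R('mat',f([(505,184),(555,169),(570,215),(522,231)]),.004); R('tray',f([(221,163),(287,154),(300,231),(234,242)]),.008)
R('washers',f([(335,252)]),.018);R('block',f([(373,288),(412,270),(438,322),(400,338)]),.018)
E
python3 m2.py
cat > go.py <<'E'
# usage: go.py x y z(TCP, mm) phi(deg, closing line) -> rows in jog units
import sys; from h import *
from scipy.spatial.transform import Rotation as Ro
def go(x,y,z,phi=None):
    o=bot.get_obs(); M=Ro.from_quat(o['tool_rot']).as_matrix(); p=np.array(o['eef_pos'])
    d=M.T@(np.array([x,y,z])/1000-p)/.3; a=np.arctan2(M[1,1],M[0,1]); yaw=0
    if phi is not None:
        yaw=-((np.radians(phi)-a+np.pi/2)%np.pi-np.pi/2)
    print('delta',d.round(4),'yaw',round(yaw/(np.pi/4),4),'q6 after ~',round(o['joint_pos'][5]+yaw+np.arctan2(y,x)-o['joint_pos'][0],2),'now',(p*1000).round(1),'phi',round(np.degrees(a),1),'tilt',round(M[2,2],5),'t',round(o['clock'],1))
if __name__=='__main__': go(*map(float,sys.argv[1:]))
E
python3 go.py 430 213 220 75
```

```text
socket [427.5 214.5] 
mirror [426.3 215.7] [(46, np.float64(148.4)), (40, np.float64(-119.2)), (46, np.float64(-35.1)), (43, np.float64(61.5))]
gauge [426.4 213.9] [(42, np.float64(-138.2)), (73, np.float64(130.5)), (45, np.float64(42.5)), (73, np.float64(-51.5))]
bearing [443.   -5.4] 
holder [ 421.5 -189.8] 
dish [620.1 -12.7] 
mat [ 616.7 -220.6] [(87, np.float64(-71.9)), (80, np.float64(-163.4)), (84, np.float64(109.5)), (82, np.float64(19.0))]
tray [611.9 226.9] [(108, np.float64(-81.1)), (129, np.float64(-168.8)), (106, np.float64(100.5)), (132, np.float64(11.8))]
washers [523.  104.6] 
block [442.2  -7.2] [(67, np.float64(-64.2)), (91, np.float64(-153.1)), (64, np.float64(113.5)), (88, np.float64(29.1))]
delta [-1.1641 -0.5677  0.0361] yaw -0.0433 q6 after ~ 0.72 now [145.6 477.7 230.5] phi 73.1 tilt -1.0 t 0.1
```

jog_arm(
  deltas=[
    {"delta_pos": [-0.58, -0.28, 0], "yaw": 0.1, "fingers": 1},
    {"delta_pos": [-0.58, -0.28, 0], "yaw": 0.25, "fingers": 1},
    {"delta_pos": [-0.58, -0.28, 0], "yaw": 0.25, "fingers": 1},
    {"delta_pos": [-0.58, -0.28, 0], "yaw": 0.25, "fingers": 1},
    {"delta_pos": [-0.58, -0.28, 0], "yaw": 0.25, "fingers": 1},
    {"delta_pos": [-0.58, -0.28, 0], "yaw": 0.25, "fingers": 1},
  ],
)

```text
clock: 0.7
eef_pos: [0.2882, 0.3464, 0.2311]
tool_rot: [0.245, 0.97, -0.0, -0.0]
ft_force: [0.1, 0.2, 1.4]
grip_width: 0.0852
grasp_force: 0.0
```

```bash
python3 go.py 427 214 200 61
```

```text
delta [-0.6169 -0.1685  0.1033] yaw 0.0141 q6 after ~ 0.97 now [288.2 346.4 231.1] phi 61.6 tilt -1.0 t 0.7
```

jog_arm(
  deltas=[
    {"delta_pos": [-0.617, -0.169, 0.1], "yaw": 0.014, "fingers": 1},
    {"delta_pos": [-0.617, -0.169, 0.1], "yaw": 0.014, "fingers": 1},
    {"delta_pos": [-0.617, -0.169, 0.1], "yaw": 0.014, "fingers": 1},
    {"delta_pos": [-0.617, -0.169, 0.1], "yaw": 0.014, "fingers": 1},
    {"delta_pos": [-0.617, -0.169, 0.1], "yaw": 0.014, "fingers": 1},
    {"delta_pos": [-0.617, -0.169, 0.1], "yaw": 0.014, "fingers": 1},
    {"delta_pos": [-0.617, -0.169, 0.1], "yaw": 0.014, "fingers": 1},
  ],
)

```text
clock: 1.4
eef_pos: [0.4259, 0.2164, 0.2012]
tool_rot: [0.248, 0.969, 0.0, -0.0]
ft_force: [0.1, 0.6, 0.9]
grip_width: 0.0851
grasp_force: 0.0
```

```bash
python3 - <<'E'
from h import *
c=cam('wrist'); save(c,'w1.png'); np.savez('w1.npz',**c); print(-c['R'].T@c['t'],c['R'][2])
E
python3 go.py 427 214 200 61
```

```text
[0.36221412 0.25112401 0.34395448] [ 0.25051354 -0.13648498 -0.95844396]
delta [-0.0074 -0.0057  0.0047] yaw 0.0075 q6 after ~ 0.97 now [425.9 216.6 201.4] phi 61.3 tilt -1.0 t 1.4
```

View pics/w1.png

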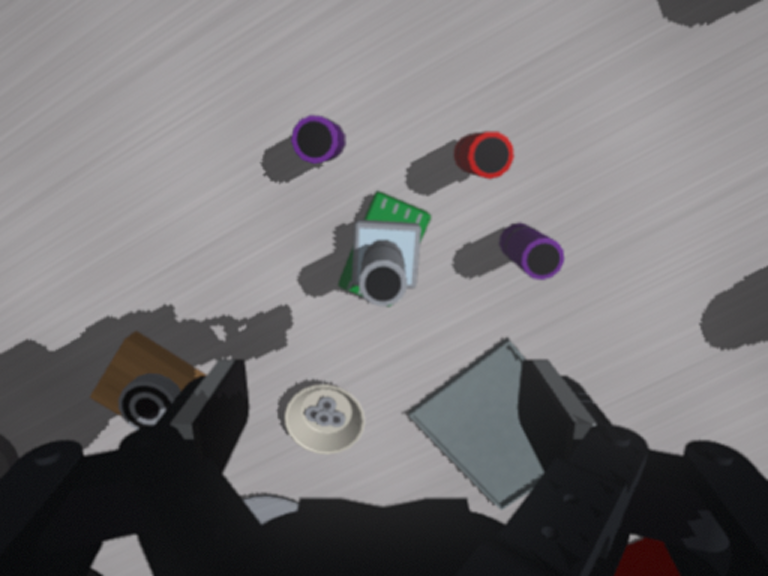

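The wrist picture shows the socket rim at (382,282), mirror corners at (357,223) and (420,225), and gauge corners at (377,192) and (431,214).

```bash
python3 - <<'E'
from h import *
c=dict(np.load('w1.npz')); f=lambda L:(np.array(L,float)+.5)/1.5-.5
print('socket',onplane(c,f([(382,282)]),.092)*1000)
M=onplane(c,f([(357,223),(420,225),(418,286)]),.032)*1000;print('mirror',M,'c',(M[0]+M[2])/2, np.degrees(np.arctan2(*(M[1]-M[0])[1::-1])),np.degrees(np.arctan2(*(M[2]-M[1])[1::-1])),np.linalg.norm(M[1]-M[0]),np.linalg.norm(M[2]-M[1]))
G=onplane(c,f([(377,192),(431,214)]),.018)*1000;print(G,np.degrees(np.arctan2(*(G[1]-G[0])[1::-1])))
P=cloud(c)
for u,v,r in [(382,290,.02)]:
    p=P.reshape(-1,3); p=p[np.isfinite(p).all(1)]; s=p[(p[:,2]>.085)&(np.hypot(p[:,0]-.427,p[:,1]-.214)<.03)]; print(len(s),(s.min(0)+s.max(0))*500,np.median(s,0)*1000)
E
python3 go.py 427 214 95 61
```

```text
socket [[428.289433   214.47497863  92.        ]]
mirror [[399.23113798 210.90771069  32.        ]
 [420.92624988 247.79706939  32.        ]
 [458.78596593 226.63127737  32.        ]] c [429.00855196 218.76949403  32.        ] 59.539660459281144 -29.207739434184127 42.79605900027498 43.37451845712817
[[388.65533006 232.02464699  18.        ]
 [420.327719   258.05985128  18.        ]] 39.42074510437939
10696 [420.64290624 221.74242096 192.38973452] [415.70287828 219.08694573 285.82497259]
delta [-0.0075 -0.0057  0.3547] yaw 0.0075 q6 after ~ 0.97 now [425.9 216.6 201.4] phi 61.3 tilt -1.0 t 1.4
```

jog_arm(
  deltas=[
    {"delta_pos": [-0.01, -0.003, 0.15], "yaw": 0, "fingers": 1},
    {"delta_pos": [-0.01, -0.003, 0.3], "yaw": 0, "fingers": 1},
    {"delta_pos": [-0.01, -0.003, 0.3], "yaw": 0, "fingers": 1},
    {"delta_pos": [-0.01, -0.003, 0.3], "yaw": 0, "fingers": 1},
  ],
)

```text
clock: 1.85
eef_pos: [0.428, 0.2137, 0.1117]
tool_rot: [0.248, 0.969, -0.0, -0.001]
ft_force: [0.3, 0.0, 1.2]
grip_width: 0.0855
grasp_force: 0.0
```

```bash
python3 go.py 428 214.4 55 61
```

```text
delta [0.0011 0.0023 0.1891] yaw 0.0067 q6 after ~ 0.97 now [428.  213.7 111.7] phi 61.3 tilt -1.0 t 1.9
```

jog_arm(
  deltas=[
    {"delta_pos": [0.001, 0.002, 0.1], "yaw": 0, "fingers": 1},
    {"delta_pos": [0.001, 0.002, 0.19], "yaw": 0, "fingers": 1},
    {"delta_pos": [0.001, 0.002, 0.19], "yaw": 0, "fingers": 1},
    {"delta_pos": [0.001, 0.002, 0.19], "yaw": 0, "fingers": 0.5},
    {"delta_pos": [0.001, 0.002, 0.19], "yaw": 0, "fingers": 0.3},
    {"delta_pos": [0.001, 0.002, 0.19], "yaw": 0, "fingers": 0.2},
    {"delta_pos": [0.001, 0.002, 0.19], "yaw": 0, "fingers": 0.2},
    {"delta_pos": [0.001, 0.002, 0.19], "yaw": 0, "fingers": 0.1},
    {"delta_pos": [0.001, 0.002, 0.19], "yaw": 0, "fingers": 0.1},
  ],
)

```text
clock: 2.75
eef_pos: [0.4302, 0.214, 0.0558]
tool_rot: [0.249, 0.969, 0.001, 0.001]
ft_force: [-1.1, 0.7, 5.7]
grip_width: 0.0262
grasp_force: 58.7
```

jog_arm(
  deltas=[
    {"delta_pos": [0, 0, -0.03], "yaw": 0, "fingers": 0},
    {"delta_pos": [0, 0, -0.1], "yaw": 0, "fingers": 0},
    {"delta_pos": [0, 0, -0.2], "yaw": 0, "fingers": 0},
    {"delta_pos": [0, 0, -0.33], "yaw": 0, "fingers": 0},
    {"delta_pos": [0, 0, -0.33], "yaw": 0, "fingers": 0},
    {"delta_pos": [0, 0, -0.33], "yaw": 0, "fingers": 0},
  ],
)

```text
clock: 3.35
eef_pos: [0.4298, 0.2138, 0.1546]
tool_rot: [0.249, 0.969, 0.001, 0.001]
ft_force: [-0.0, -0.2, -0.9]
grip_width: 0.0263
grasp_force: 59.2
```

```bash
python3 go.py 421.5 -189.8 155 61
python3 - <<'E'
from h import *
o=bot.get_obs(); print(o['grip_width'],o['grasp_force'],o['ft_force'])
E
```

```text
delta [-0.6247 -1.1918 -0.003 ] yaw 0.0037 q6 after ~ 0.08 now [429.8 213.8 154.6] phi 61.2 tilt -1.0 t 3.4
0.02626384024448916 59.18073356151581 [-0.02803118 -0.22244568 -0.92878734]
```

Lifted. Moving towards the holder in two calls.

jog_arm(
  deltas=[
    {"delta_pos": [-0.1, -0.19, 0], "yaw": 0, "fingers": 0},
    {"delta_pos": [-0.2, -0.38, 0], "yaw": 0, "fingers": 0},
    {"delta_pos": [-0.3, -0.57, 0], "yaw": 0, "fingers": 0},
    {"delta_pos": [-0.4, -0.76, 0], "yaw": 0, "fingers": 0},
    {"delta_pos": [-0.5, -0.95, 0], "yaw": 0, "fingers": 0},
    {"delta_pos": [-0.5, -0.95, 0], "yaw": 0, "fingers": 0},
    {"delta_pos": [-0.5, -0.95, 0], "yaw": 0, "fingers": 0},
  ],
)

```text
clock: 4.05
eef_pos: [0.4213, -0.1117, 0.1519]
tool_rot: [0.251, 0.968, -0.001, -0.001]
ft_force: [-0.3, 0.3, -0.7]
grip_width: 0.0269
grasp_force: 59.6
```

```bash
python3 go.py 421.5 -189.8 155
python3 - <<'E'
from h import *
c=cam('wrist'); save(c,'w2.png'); np.savez('w2.npz',**c)
E
```

```text
delta [-0.1269 -0.2271 -0.0101] yaw 0.0 q6 after ~ 0.08 now [ 421.3 -111.7  151.9] phi 60.9 tilt -1.0 t 4.0
```

View pics/w2.png

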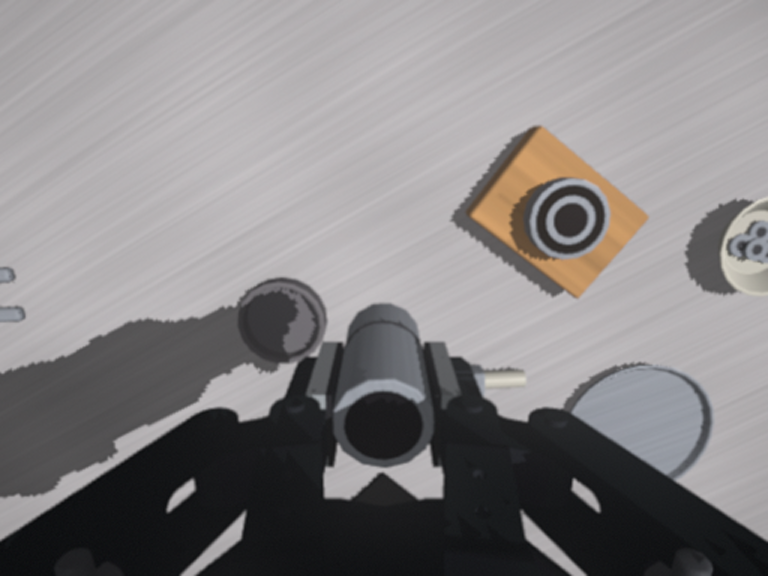

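The picture shows the holder rim centred at (283,319), the bearing top at (568,219), the dish at the right near (640,420), and the held socket upright with its rim at (383,422).

Run:
```python
from h import *
c=dict(np.load('w2.npz')); f=lambda L:(np.array(L,float)+.5)/1.5-.5
print('holder',onplane(c,f([(282.5,319)]),.013)*1000,'bearing',onplane(c,f([(568.5,219)]),.032)*1000,'sockettop',onplane(c,f([(383,422)]),.188)*1000)
```

```text
holder [[ 421.70462114 -187.19401887   13.        ]] bearing [[445.09689998  -3.66033502  32.        ]] sockettop [[ 419.87022274 -110.93534558  188.        ]]
```

jog_arm(
  deltas=[
    {"delta_pos": [-0.07, -0.12, 0], "yaw": 0, "fingers": 0},
    {"delta_pos": [-0.127, -0.225, 0], "yaw": 0, "fingers": 0},
    {"delta_pos": [-0.127, -0.225, 0], "yaw": 0, "fingers": 0},
    {"delta_pos": [-0.127, -0.225, 0.1], "yaw": 0, "fingers": 0},
    {"delta_pos": [-0.127, -0.225, 0.2], "yaw": 0, "fingers": 0},
    {"delta_pos": [-0.127, -0.225, 0.3], "yaw": 0, "fingers": 0},
    {"delta_pos": [-0.127, -0.225, 0.36], "yaw": 0, "fingers": 0},
    {"delta_pos": [-0.127, -0.225, 0.36], "yaw": 0, "fingers": 0},
    {"delta_pos": [-0.127, -0.225, 0.36], "yaw": 0, "fingers": 0},
  ],
)

```text
clock: 5.0
eef_pos: [0.4232, -0.185, 0.0448]
tool_rot: [0.249, 0.969, 0.0, -0.001]
ft_force: [1.0, -0.6, -1.3]
grip_width: 0.0266
grasp_force: 59.8
```

```bash
python3 go.py 422 -189 28
```

```text
delta [-0.0031 -0.0135  0.0559] yaw 0.0 q6 after ~ 0.08 now [ 423.2 -185.    44.8] phi 61.2 tilt -1.0 t 5.0
```

jog_arm(
  deltas=[
    {"delta_pos": [-0.003, -0.012, 0.02], "yaw": 0, "fingers": 0},
    {"delta_pos": [-0.003, -0.012, 0.04], "yaw": 0, "fingers": 0},
    {"delta_pos": [-0.003, -0.012, 0.055], "yaw": 0, "fingers": 0},
    {"delta_pos": [-0.003, -0.012, 0.055], "yaw": 0, "fingers": 0},
    {"delta_pos": [-0.003, -0.012, 0.055], "yaw": 0, "fingers": 0},
  ],
)

```text
clock: 5.5
eef_pos: [0.4229, -0.1896, 0.0288]
tool_rot: [0.249, 0.968, 0.0, -0.0]
ft_force: [-0.7, 0.8, -0.8]
grip_width: 0.0264
grasp_force: 59.8
```

jog_arm(
  deltas=[
    {"delta_pos": [0, 0, 0.006], "fingers": 0},
    {"delta_pos": [0, 0, 0.006], "fingers": 0},
    {"delta_pos": [0, 0, 0.006], "fingers": 0.4},
    {"delta_pos": [0, 0, 0.006], "fingers": 0.6},
    {"delta_pos": [0, 0, 0.006], "fingers": 0.8},
    {"delta_pos": [0, 0, 0.006], "fingers": 0.8},
    {"delta_pos": [0, 0, -0.15], "fingers": 0.9},
    {"delta_pos": [0, 0, -0.35], "fingers": 1},
    {"delta_pos": [0, 0, -0.45], "fingers": 1},
    {"delta_pos": [0, 0, -0.45], "fingers": 1},
    {"delta_pos": [0, 0, -0.45], "fingers": 1},
  ],
)

```text
invalid input at $.deltas[0]: expected keys fingers, delta_pos, yaw
```

```bash
python3 go.py 444 -4.5 150 27
python3 - <<'E'
from h import *
c=cam('wrist'); save(c,'w3.png'); np.savez('w3.npz',**c)
E
```

```text
delta [ 0.2361  0.5745 -0.4038] yaw 0.7591 q6 after ~ 1.09 now [ 422.9 -189.6   28.8] phi 61.2 tilt -1.0 t 5.5
```

View pics/w3.png

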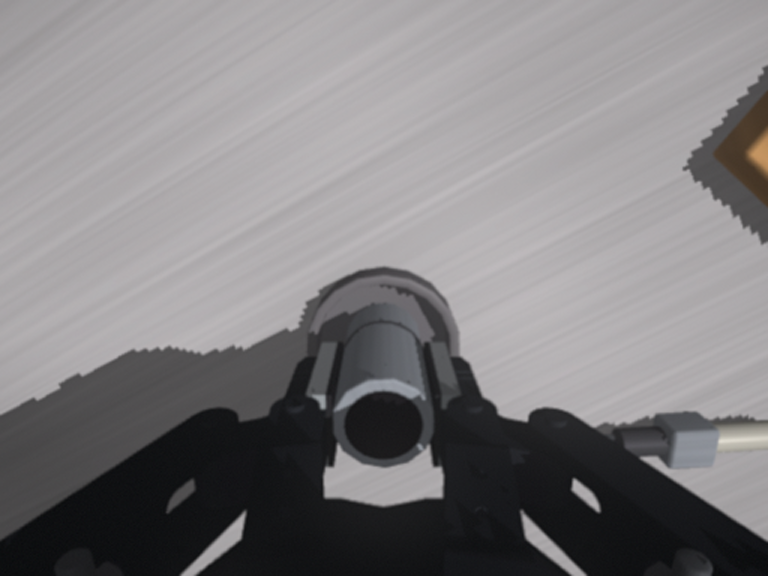

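The call was refused because the yaw key was missing. The picture shows the held socket inside the holder, whose rim spans about (308..460, 270..350).

jog_arm(
  deltas=[
    {"delta_pos": [0, 0, 0.006], "yaw": 0, "fingers": 0},
    {"delta_pos": [0, 0, 0.006], "yaw": 0, "fingers": 0},
    {"delta_pos": [0, 0, 0.006], "yaw": 0, "fingers": 0.4},
    {"delta_pos": [0, 0, 0.006], "yaw": 0, "fingers": 0.6},
    {"delta_pos": [0, 0, 0.006], "yaw": 0, "fingers": 0.8},
    {"delta_pos": [0, 0, 0.006], "yaw": 0, "fingers": 0.8},
    {"delta_pos": [0, 0, -0.15], "yaw": 0, "fingers": 0.8},
    {"delta_pos": [0, 0, -0.3], "yaw": 0, "fingers": 0.8},
    {"delta_pos": [0, 0, -0.4], "yaw": 0, "fingers": 1},
    {"delta_pos": [0, 0, -0.4], "yaw": 0, "fingers": 1},
    {"delta_pos": [0, 0, -0.4], "yaw": 0, "fingers": 1},
  ],
)

```text
clock: 6.65
eef_pos: [0.4234, -0.1898, 0.1494]
tool_rot: [0.249, 0.969, -0.0, 0.001]
ft_force: [0.0, 0.0, -1.2]
grip_width: 0.0852
grasp_force: 0.0
```

```bash
python3 go.py 444 -4.5 150 27
python3 - <<'E'
from h import *
c=cam('wrist'); save(c,'w4.png'); np.savez('w4.npz',**c)
E
```

```text
delta [ 0.2377  0.5742 -0.0023] yaw 0.7594 q6 after ~ 1.09 now [ 423.4 -189.8  149.4] phi 61.2 tilt -1.0 t 6.7
```

View pics/w4.png

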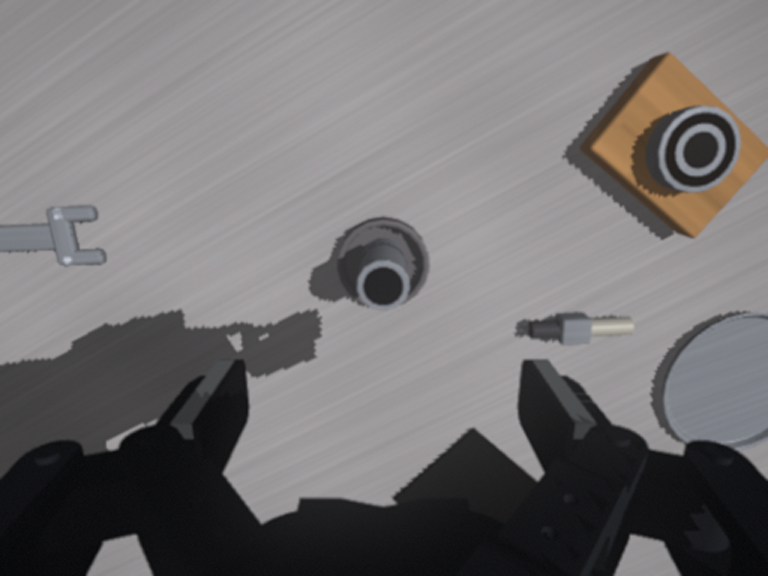

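The socket stands upright in the holder, with its rim at (384,285). Next is the bearing, keeping the current yaw.

jog_arm(
  deltas=[
    {"delta_pos": [0.119, 0.287, 0], "yaw": 0, "fingers": 1},
    {"delta_pos": [0.238, 0.574, 0], "yaw": 0, "fingers": 1},
    {"delta_pos": [0.238, 0.574, 0], "yaw": 0, "fingers": 1},
    {"delta_pos": [0.238, 0.574, 0], "yaw": 0, "fingers": 1},
    {"delta_pos": [0.238, 0.574, 0], "yaw": 0, "fingers": 1},
    {"delta_pos": [0.238, 0.574, 0.2], "yaw": 0, "fingers": 1},
    {"delta_pos": [0.238, 0.574, 0.28], "yaw": 0, "fingers": 1},
    {"delta_pos": [0.238, 0.574, 0.28], "yaw": 0, "fingers": 1},
    {"delta_pos": [0.238, 0.574, 0.28], "yaw": 0, "fingers": 1},
  ],
)

```text
clock: 7.6
eef_pos: [0.4421, -0.0049, 0.064]
tool_rot: [0.249, 0.968, -0.001, -0.002]
ft_force: [0.4, 0.2, -0.7]
grip_width: 0.0855
grasp_force: 0.0
```

```bash
python3 - <<'E'
from h import *
f=lambda L:(np.array(L,float)+.5)/1.5-.5
c=dict(np.load('w4.npz')); print('bearing(w4)',onplane(c,f([(699,149)]),.032)*1000)
c=cam('wrist'); save(c,'w5.png'); np.savez('w5.npz',**c)
E
python3 go.py 444 -4.5 20
```

```text
bearing(w4) [[445.22959582  -3.22441137  32.        ]]
delta [-0.0003  0.0016  0.1509] yaw 0.0 q6 after ~ 0.49 now [443.7  -4.9  65.3] phi 61.1 tilt -1.0 t 7.7
```

View pics/w5.png

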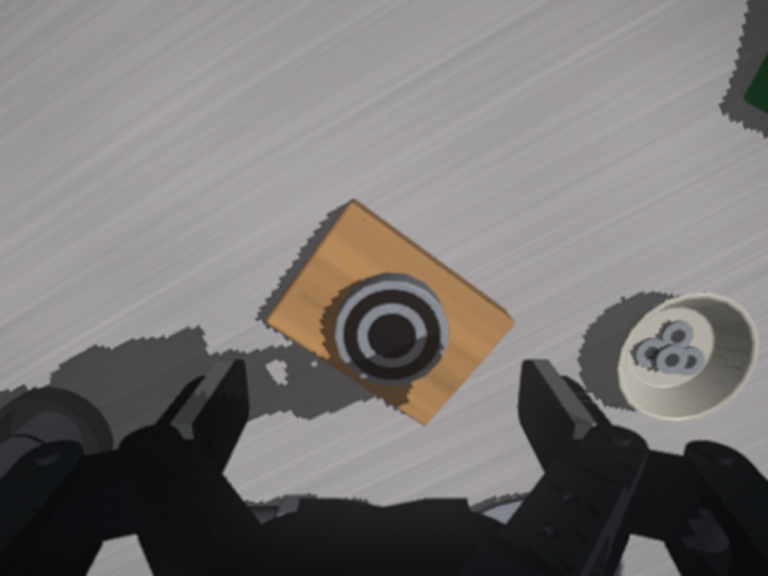

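The picture shows the bearing centred at (391,330) between the fingers and the washers at (685,355), well clear.

jog_arm(
  deltas=[
    {"delta_pos": [-0.002, 0.006, 0.08], "yaw": 0, "fingers": 1},
    {"delta_pos": [-0.002, 0.006, 0.15], "yaw": 0, "fingers": 0.9},
    {"delta_pos": [-0.002, 0.006, 0.15], "yaw": 0, "fingers": 0.7},
    {"delta_pos": [-0.002, 0.006, 0.15], "yaw": 0, "fingers": 0.6},
    {"delta_pos": [-0.002, 0.006, 0.15], "yaw": 0, "fingers": 0.5},
    {"delta_pos": [-0.002, 0.006, 0.15], "yaw": 0, "fingers": 0.4},
    {"delta_pos": [-0.002, 0.006, 0.15], "yaw": 0, "fingers": 0.3},
    {"delta_pos": [-0.002, 0.006, 0.15], "yaw": 0, "fingers": 0.3},
  ],
)

```text
clock: 8.45
eef_pos: [0.4463, -0.0033, 0.0221]
tool_rot: [0.249, 0.968, 0.0, 0.002]
ft_force: [-2.8, -1.2, 6.6]
grip_width: 0.0441
grasp_force: 60.4
```

jog_arm(
  deltas=[
    {"delta_pos": [0, 0, -0.03], "yaw": 0, "fingers": 0.3},
    {"delta_pos": [0, 0, -0.1], "yaw": 0, "fingers": 0.3},
    {"delta_pos": [0, 0, -0.2], "yaw": 0, "fingers": 0.3},
    {"delta_pos": [0, 0, -0.3], "yaw": 0, "fingers": 0.3},
    {"delta_pos": [-0.1, 0.05, -0.3], "yaw": 0, "fingers": 0.3},
    {"delta_pos": [-0.2, 0.1, -0.3], "yaw": 0, "fingers": 0.3},
    {"delta_pos": [-0.32, 0.15, -0.3], "yaw": 0, "fingers": 0.3},
    {"delta_pos": [-0.44, 0.21, -0.3], "yaw": 0, "fingers": 0.3},
    {"delta_pos": [-0.523, 0.252, -0.3], "yaw": 0, "fingers": 0.3},
    {"delta_pos": [-0.523, 0.252, -0.3], "yaw": 0, "fingers": 0.3},
    {"delta_pos": [-0.523, 0.252, -0.3], "yaw": 0, "fingers": 0.3},
  ],
)

```text
clock: 9.55
eef_pos: [0.6188, -0.0125, 0.1101]
tool_rot: [0.249, 0.969, -0.0, -0.0]
ft_force: [-1.0, -0.1, -1.5]
grip_width: 0.0442
grasp_force: 61.5
```

```bash
python3 go.py 620 -12.5 7
python3 - <<'E'
from h import *
c=cam('wrist'); save(c,'w6.png'); np.savez('w6.npz',**c)
E
```

```text
delta [-0.0037  0.002   0.3438] yaw 0.0 q6 after ~ 0.48 now [618.8 -12.5 110.1] phi 61.2 tilt -1.0 t 9.6
```

View pics/w6.png

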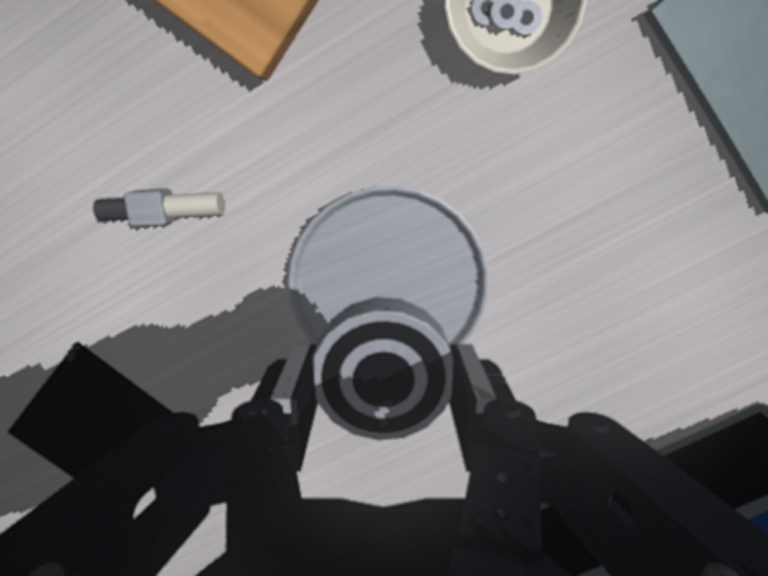

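The bearing is held flat at (383,375). The dish spans columns 287 to 484, with its near edge at (388,188), centred under the gripper.

Run:
```python
from h import *
f=lambda L:(np.array(L,float)+.5)/1.5-.5
c=dict(np.load('w6.npz')); E=onplane(c,f([(388,188),(287,278),(484,278)]),.008)*1000; print(E, E[0]+56*np.array([.876,-.482,0]), (E[1]+E[2])/2)
```

```text
[[575.98646655  13.97510267   8.        ]
 [592.07599354 -58.26584936   8.        ]
 [644.41248993  37.01782923   8.        ]] [625.04246655 -13.01689733   8.        ] [618.24424174 -10.62401007   8.        ]
```

jog_arm(
  deltas=[
    {"delta_pos": [-0.006, 0.004, 0.1], "yaw": 0, "fingers": 0.3},
    {"delta_pos": [-0.006, 0.004, 0.2], "yaw": 0, "fingers": 0.3},
    {"delta_pos": [-0.006, 0.004, 0.28], "yaw": 0, "fingers": 0.3},
    {"delta_pos": [-0.006, 0.004, 0.32], "yaw": 0, "fingers": 0.3},
    {"delta_pos": [-0.006, 0.004, 0.34], "yaw": 0, "fingers": 0.3},
    {"delta_pos": [-0.006, 0.004, 0.34], "yaw": 0, "fingers": 0.3},
    {"delta_pos": [-0.006, 0.004, 0.34], "yaw": 0, "fingers": 0.3},
  ],
)

```text
clock: 10.3
eef_pos: [0.6219, -0.0123, 0.0093]
tool_rot: [0.249, 0.969, 0.0, 0.001]
ft_force: [0.2, -0.3, -0.8]
grip_width: 0.0439
grasp_force: 61.5
```

jog_arm(
  deltas=[
    {"delta_pos": [0, 0, 0.006], "yaw": 0, "fingers": 0.3},
    {"delta_pos": [0, 0, 0.006], "yaw": 0, "fingers": 0.3},
    {"delta_pos": [0, 0, 0.006], "yaw": 0, "fingers": 0.55},
    {"delta_pos": [0, 0, 0.006], "yaw": 0, "fingers": 0.65},
    {"delta_pos": [0, 0, 0.006], "yaw": 0, "fingers": 0.65},
    {"delta_pos": [0, 0, 0], "yaw": 0, "fingers": 0.65},
    {"delta_pos": [0, 0, -0.1], "yaw": 0, "fingers": 0.65},
    {"delta_pos": [0, 0, -0.25], "yaw": 0, "fingers": 0.8},
    {"delta_pos": [0, 0, -0.45], "yaw": 0, "fingers": 1},
    {"delta_pos": [0, 0, -0.45], "yaw": 0, "fingers": 1},
    {"delta_pos": [0, 0, -0.45], "yaw": 0, "fingers": 1},
  ],
)

```text
clock: 11.4
eef_pos: [0.623, -0.0123, 0.1462]
tool_rot: [0.249, 0.969, 0.001, 0.003]
ft_force: [0.2, 0.1, -0.8]
grip_width: 0.0854
grasp_force: 0.0
```

```bash
python3 go.py 427.5 217 120 60
python3 - <<'E'
from h import *
c=cam('wrist'); save(c,'w7.png'); np.savez('w7.npz',**c)
E
```

```text
delta [0.9399 0.3552 0.0828] yaw 0.0261 q6 after ~ 0.99 now [623.  -12.3 146.2] phi 61.2 tilt -0.99998 t 11.4
```

View pics/w7.png

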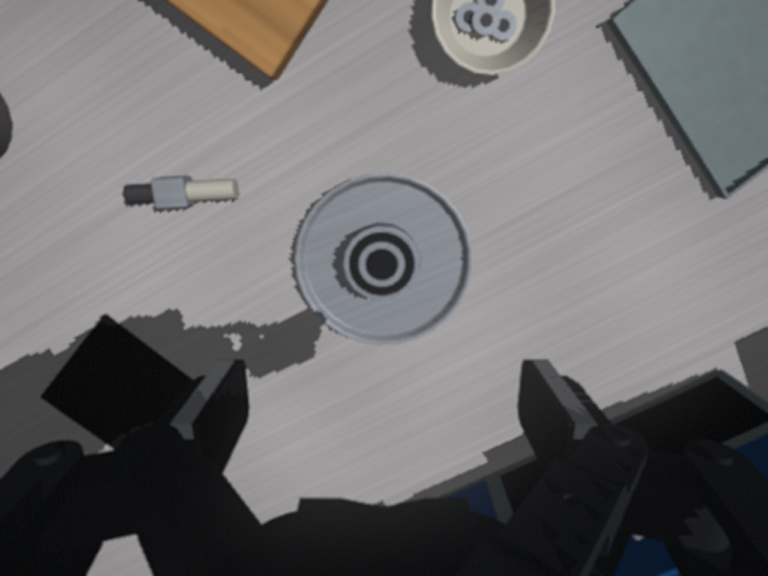

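The bearing sits in the middle of the dish, at (380,262). Now to the mirror.

jog_arm(
  deltas=[
    {"delta_pos": [0.157, 0.059, 0], "yaw": 0.03, "fingers": 1},
    {"delta_pos": [0.313, 0.118, 0], "yaw": 0.03, "fingers": 1},
    {"delta_pos": [0.47, 0.177, 0], "yaw": 0.03, "fingers": 1},
    {"delta_pos": [0.627, 0.236, 0], "yaw": 0.03, "fingers": 1},
    {"delta_pos": [0.783, 0.295, 0], "yaw": 0.03, "fingers": 1},
    {"delta_pos": [0.94, 0.355, 0], "yaw": 0.03, "fingers": 1},
    {"delta_pos": [0.94, 0.355, 0], "yaw": 0.03, "fingers": 1},
    {"delta_pos": [0.94, 0.355, 0], "yaw": 0.03, "fingers": 1},
    {"delta_pos": [0.94, 0.355, 0], "yaw": 0.03, "fingers": 1},
  ],
)

```text
clock: 12.35
eef_pos: [0.425, 0.2161, 0.1415]
tool_rot: [0.261, 0.965, -0.001, -0.001]
ft_force: [0.3, -0.2, -0.8]
grip_width: 0.0856
grasp_force: 0.0
```

```bash
python3 go.py 427.5 217 20 60
python3 - <<'E'
from h import *
c=cam('wrist'); save(c,'w8.png'); np.savez('w8.npz',**c)
E
```

```text
delta [-0.006   0.0075  0.4051] yaw -0.0048 q6 after ~ 0.99 now [425.  216.1 141.5] phi 59.8 tilt -1.0 t 12.3
```

View pics/w8.png

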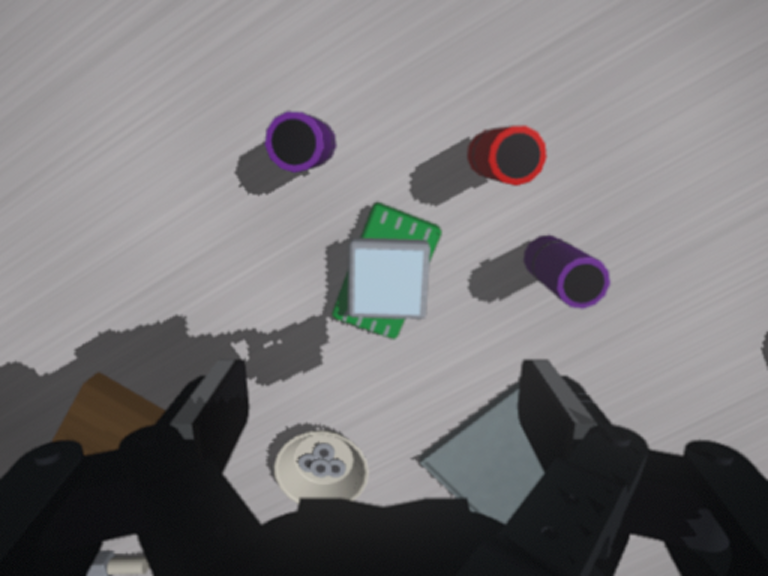

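The picture shows the mirror on the gauge, with corners (351,242), (428,241), (427,319) and (351,316). The gauge corners are (377,203), (441,228), (396,338) and (333,316).

```bash
python3 - <<'E'
from h import *
f=lambda L:(np.array(L,float)+.5)/1.5-.5
c=dict(np.load('w8.npz'))
for n,px,h in(('mirror',[(351,241),(428.5,241),(427,319),(351,317)],.032),('gauge',[(377,203),(441,228),(396,338),(333,316)],.018)):
    W=onplane(c,f(px),h)*1000; print(n,W.mean(0).round(1),[(round(np.linalg.norm(W[(i+1)%4]-W[i]),1),round(np.degrees(np.arctan2(*(W[(i+1)%4]-W[i])[1::-1])),1)) for i in range(4)])
E
python3 go.py 428 217 20 60
```

```text
mirror [428.6 218.   32. ] [(np.float64(43.0), np.float64(59.9)), (np.float64(46.3), np.float64(-29.6)), (np.float64(44.3), np.float64(-121.7)), (np.float64(45.0), np.float64(148.7))]
gauge [427.5 216.6  18. ] [(np.float64(39.8), np.float64(38.6)), (np.float64(73.8), np.float64(-50.4)), (np.float64(41.5), np.float64(-140.8)), (np.float64(74.2), np.float64(128.3))]
delta [-0.0055  0.0081  0.406 ] yaw -0.0062 q6 after ~ 0.99 now [425.5 215.9 141.8] phi 59.7 tilt -1.0 t 12.4
```

jog_arm(
  deltas=[
    {"delta_pos": [-0.005, 0.009, 0.15], "yaw": 0, "fingers": 1},
    {"delta_pos": [-0.005, 0.009, 0.3], "yaw": 0, "fingers": 1},
    {"delta_pos": [-0.005, 0.009, 0.36], "yaw": 0, "fingers": 1},
    {"delta_pos": [-0.005, 0.009, 0.395], "yaw": 0, "fingers": 0.9},
    {"delta_pos": [-0.005, 0.009, 0.395], "yaw": 0, "fingers": 0.75},
    {"delta_pos": [-0.005, 0.009, 0.395], "yaw": 0, "fingers": 0.7},
    {"delta_pos": [-0.005, 0.009, 0.395], "yaw": 0, "fingers": 0.7},
  ],
)

```text
clock: 13.1
eef_pos: [0.4294, 0.219, 0.0257]
tool_rot: [0.261, 0.965, 0.001, 0.001]
ft_force: [0.7, -0.2, 0.2]
grip_width: 0.0598
grasp_force: 0.0
```

```bash
python3 go.py 428 217.5 22 60
```

```text
delta [ 0.0016 -0.0066  0.0123] yaw -0.0048 q6 after ~ 0.99 now [429.4 219.   25.7] phi 59.8 tilt -1.0 t 13.1
```

jog_arm(
  deltas=[
    {"delta_pos": [0, -0.003, 0.01], "yaw": 0, "fingers": 0.65},
    {"delta_pos": [0, -0.003, 0.01], "yaw": 0, "fingers": 0.6},
    {"delta_pos": [0, -0.003, 0.01], "yaw": 0, "fingers": 0.55},
    {"delta_pos": [0, -0.003, 0.01], "yaw": 0, "fingers": 0.5},
    {"delta_pos": [0, -0.003, 0.01], "yaw": 0, "fingers": 0.4},
    {"delta_pos": [0, -0.003, 0.01], "yaw": 0, "fingers": 0.3},
    {"delta_pos": [0, -0.003, 0.01], "yaw": 0, "fingers": 0.3},
  ],
)

```text
clock: 13.8
eef_pos: [0.4275, 0.2179, 0.0222]
tool_rot: [0.26, 0.966, 0.0, 0.0]
ft_force: [-1.8, -0.8, 5.9]
grip_width: 0.044
grasp_force: 60.7
```

jog_arm(
  deltas=[
    {"delta_pos": [0, 0, -0.02], "yaw": 0, "fingers": 0.3},
    {"delta_pos": [0, 0, -0.08], "yaw": 0, "fingers": 0.3},
    {"delta_pos": [0, 0, -0.18], "yaw": 0, "fingers": 0.3},
    {"delta_pos": [0, 0, -0.3], "yaw": 0, "fingers": 0.3},
    {"delta_pos": [-0.07, -0.05, -0.35], "yaw": 0, "fingers": 0.3},
    {"delta_pos": [-0.16, -0.12, -0.35], "yaw": 0, "fingers": 0.3},
    {"delta_pos": [-0.27, -0.2, -0.35], "yaw": 0, "fingers": 0.3},
    {"delta_pos": [-0.39, -0.29, -0.35], "yaw": 0, "fingers": 0.3},
    {"delta_pos": [-0.52, -0.38, -0.35], "yaw": 0, "fingers": 0.3},
    {"delta_pos": [-0.64, -0.47, -0.35], "yaw": 0, "fingers": 0.3},
    {"delta_pos": [-0.64, -0.47, -0.35], "yaw": 0, "fingers": 0.3},
    {"delta_pos": [-0.64, -0.47, -0.35], "yaw": 0, "fingers": 0.3},
  ],
)

```text
clock: 15.0
eef_pos: [0.5224, -0.0015, 0.1262]
tool_rot: [0.262, 0.965, 0.0, -0.0]
ft_force: [-0.5, 0.5, -0.7]
grip_width: 0.0442
grasp_force: 61.3
```

```bash
python3 go.py 616.7 -220.6 127
```

```text
delta [-0.6401 -0.4718 -0.0033] yaw 0.0 q6 after ~ 0.19 now [522.4  -1.5 126.2] phi 59.7 tilt -1.0 t 15.0
```

jog_arm(
  deltas=[
    {"delta_pos": [-0.06, -0.04, 0], "yaw": 0, "fingers": 0.3},
    {"delta_pos": [-0.15, -0.11, 0], "yaw": 0, "fingers": 0.3},
    {"delta_pos": [-0.26, -0.19, 0], "yaw": 0, "fingers": 0.3},
    {"delta_pos": [-0.38, -0.28, 0], "yaw": 0, "fingers": 0.3},
    {"delta_pos": [-0.5, -0.37, 0], "yaw": 0, "fingers": 0.3},
    {"delta_pos": [-0.6, -0.44, 0], "yaw": 0, "fingers": 0.3},
    {"delta_pos": [-0.64, -0.472, 0], "yaw": 0, "fingers": 0.3},
    {"delta_pos": [-0.64, -0.472, 0], "yaw": 0, "fingers": 0.3},
    {"delta_pos": [-0.64, -0.472, 0], "yaw": 0, "fingers": 0.3},
  ],
)

```text
clock: 15.9
eef_pos: [0.6169, -0.2176, 0.1258]
tool_rot: [0.26, 0.966, 0.0, -0.001]
ft_force: [-1.5, 0.5, -0.5]
grip_width: 0.044
grasp_force: 61.3
```

```bash
python3 go.py 616.7 -220.6 8
python3 - <<'E'
from h import *
c=cam('wrist'); save(c,'w9.png'); np.savez('w9.npz',**c)
E
```

```text
delta [-0.005  -0.0091  0.3928] yaw 0.0 q6 after ~ 0.18 now [ 616.9 -217.6  125.8] phi 59.9 tilt -1.0 t 15.9
```

View pics/w9.png

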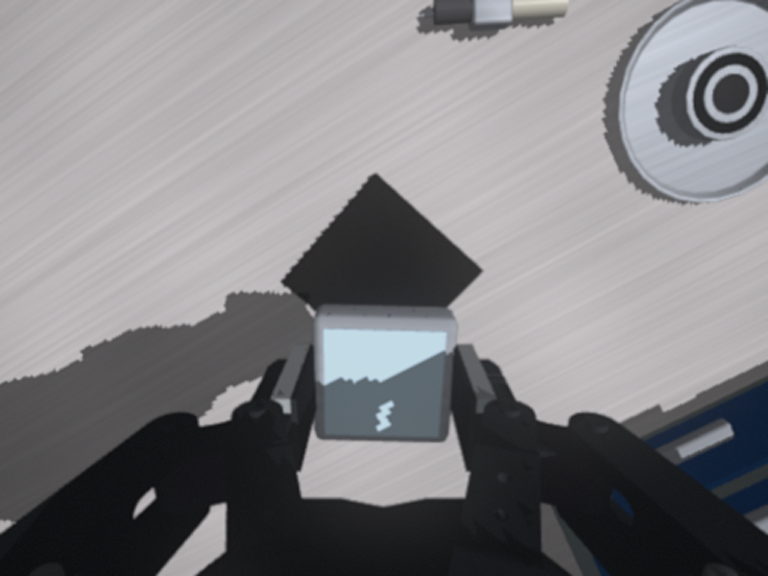

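The mirror is held glass up. The mat's side corners are at (282,282) and (483,270).

```bash
python3 - <<'E'
from h import *
f=lambda L:(np.array(L,float)+.5)/1.5-.5
c=dict(np.load('w9.npz')); W=onplane(c,f([(282,282),(483,270),(375,174)]),.004)*1000; print(W,(W[0]+W[1])/2,np.linalg.norm(W[0]-W[1]))
E
python3 go.py 616.7 -219.5 8
```

```text
[[ 592.5138622  -273.18086402    4.        ]
 [ 646.0078493  -165.83790713    4.        ]
 [ 565.93042655 -193.25347749    4.        ]] [ 619.26085575 -219.50938558    4.        ] 119.9338027844114
delta [-0.0038 -0.0067  0.3934] yaw 0.0 q6 after ~ 0.18 now [ 616.9 -217.3  126. ] phi 59.9 tilt -1.0 t 15.9
```

jog_arm(
  deltas=[
    {"delta_pos": [-0.008, -0.006, 0.08], "yaw": 0, "fingers": 0.3},
    {"delta_pos": [-0.008, -0.006, 0.18], "yaw": 0, "fingers": 0.3},
    {"delta_pos": [-0.008, -0.006, 0.28], "yaw": 0, "fingers": 0.3},
    {"delta_pos": [-0.008, -0.006, 0.35], "yaw": 0, "fingers": 0.3},
    {"delta_pos": [-0.008, -0.006, 0.38], "yaw": 0, "fingers": 0.3},
    {"delta_pos": [-0.008, -0.006, 0.38], "yaw": 0, "fingers": 0.3},
    {"delta_pos": [-0.008, -0.006, 0.38], "yaw": 0, "fingers": 0.3},
  ],
)

```text
clock: 16.65
eef_pos: [0.6193, -0.2217, 0.0136]
tool_rot: [0.26, 0.966, -0.0, 0.001]
ft_force: [0.6, 0.6, -1.3]
grip_width: 0.044
grasp_force: 61.3
```

jog_arm(
  deltas=[
    {"delta_pos": [0, 0.003, 0.01], "yaw": 0, "fingers": 0.3},
    {"delta_pos": [0, 0.003, 0.018], "yaw": 0, "fingers": 0.3},
    {"delta_pos": [0, 0.003, 0.018], "yaw": 0, "fingers": 0.3},
    {"delta_pos": [0, 0.003, 0.018], "yaw": 0, "fingers": 0.55},
    {"delta_pos": [0, 0.003, 0.018], "yaw": 0, "fingers": 0.65},
    {"delta_pos": [0, 0.003, 0.018], "yaw": 0, "fingers": 0.7},
    {"delta_pos": [0, 0.003, 0], "yaw": 0, "fingers": 0.7},
    {"delta_pos": [0, 0.003, -0.1], "yaw": 0, "fingers": 0.7},
    {"delta_pos": [0, 0.003, -0.25], "yaw": 0, "fingers": 0.8},
    {"delta_pos": [0, 0.003, -0.4], "yaw": 0, "fingers": 1},
    {"delta_pos": [0, 0.003, -0.4], "yaw": 0, "fingers": 1},
    {"delta_pos": [0, 0.003, -0.4], "yaw": 0, "fingers": 1},
  ],
)

```text
clock: 17.85
eef_pos: [0.6201, -0.222, 0.1347]
tool_rot: [0.26, 0.966, -0.0, 0.002]
ft_force: [-0.5, 0.4, -1.1]
grip_width: 0.0853
grasp_force: 0.0
```

```bash
python3 go.py 427.5 216 130 40
python3 - <<'E'
from h import *
c=cam('wrist'); save(c,'w10.png'); np.savez('w10.npz',**c)
E
```

```text
delta [1.289  0.9392 0.0107] yaw 0.4404 q6 after ~ 1.34 now [ 620.1 -222.   134.7] phi 59.8 tilt -0.99999 t 17.9
```

View pics/w10.png

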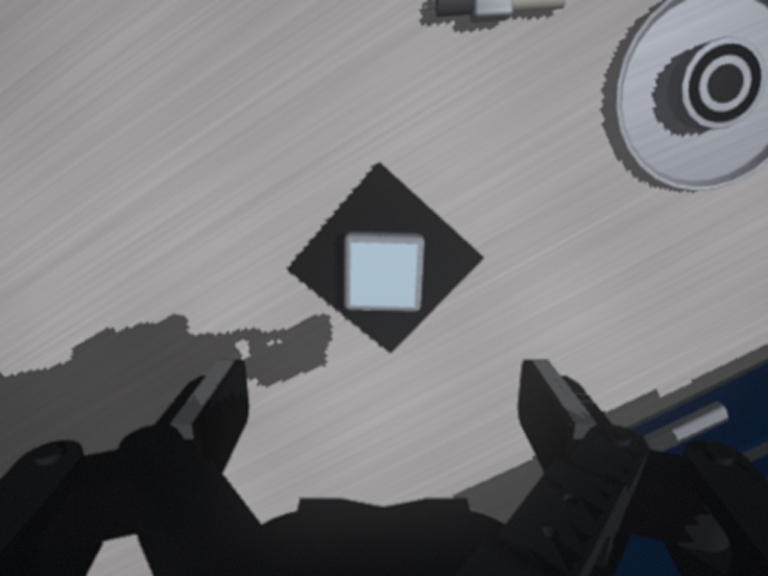

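The mirror sits on the mat with its centre at (384,272). The mat corners are (288,269), (378,163), (483,258) and (390,352). I'll measure the offset.

Run:
```python
from h import *
f=lambda L:(np.array(L,float)+.5)/1.5-.5
c=dict(np.load('w10.npz')); print(onplane(c,f([(288,269),(378,163),(483,258),(390,352)]),.004).mean(0)*1000, onplane(c,f([(345,235),(425,235),(421,310),(346,309)]),.018).mean(0)*1000)
```

```text
[ 619.20300033 -220.06939951    4.        ] [ 620.94359843 -221.51534783   18.        ]
```

The mirror is 2 mm from the mat's centre. Back to the gauge, turning to its short axis at about 39.3°.

jog_arm(
  deltas=[
    {"delta_pos": [0.13, 0.094, 0], "yaw": 0.1, "fingers": 1},
    {"delta_pos": [0.26, 0.188, 0], "yaw": 0.2, "fingers": 1},
    {"delta_pos": [0.39, 0.282, 0], "yaw": 0.3, "fingers": 1},
    {"delta_pos": [0.52, 0.376, 0], "yaw": 0.4, "fingers": 1},
    {"delta_pos": [0.645, 0.47, 0], "yaw": 0.456, "fingers": 1},
    {"delta_pos": [0.645, 0.47, 0], "yaw": 0.456, "fingers": 1},
    {"delta_pos": [0.645, 0.47, 0], "yaw": 0.456, "fingers": 1},
  ],
)

```text
clock: 18.6
eef_pos: [0.5212, -0.0014, 0.1309]
tool_rot: [0.427, 0.904, -0.001, -0.001]
ft_force: [0.3, -0.6, 0.9]
grip_width: 0.0852
grasp_force: 0.0
```

```bash
python3 go.py 427.5 215.5 130 39.3
```

```text
delta [0.7567 0.2186 0.0037] yaw 0.0037 q6 after ~ 1.35 now [521.2  -1.4 130.9] phi 39.5 tilt -1.0 t 18.6
```

jog_arm(
  deltas=[
    {"delta_pos": [0.15, 0.044, 0], "yaw": 0, "fingers": 1},
    {"delta_pos": [0.3, 0.088, 0], "yaw": 0, "fingers": 1},
    {"delta_pos": [0.45, 0.131, 0], "yaw": 0, "fingers": 1},
    {"delta_pos": [0.6, 0.175, 0], "yaw": 0, "fingers": 1},
    {"delta_pos": [0.757, 0.219, 0], "yaw": 0, "fingers": 1},
    {"delta_pos": [0.757, 0.219, 0], "yaw": 0, "fingers": 1},
    {"delta_pos": [0.757, 0.219, 0], "yaw": 0, "fingers": 1},
    {"delta_pos": [0.757, 0.219, 0], "yaw": 0, "fingers": 1},
  ],
)

```text
clock: 19.4
eef_pos: [0.4303, 0.2135, 0.1317]
tool_rot: [0.429, 0.903, -0.001, -0.0]
ft_force: [0.5, -0.3, 0.0]
grip_width: 0.0855
grasp_force: 0.0
```

```bash
python3 - <<'E'
from h import *
c=cam('wrist'); save(c,'w11.png'); np.savez('w11.npz',**c)
P=cloud(c).reshape(-1,3); im=c['image'].reshape(-1,3).astype(int)
m=(im[:,1]>im[:,0]+25)&(im[:,1]>im[:,2]+15)&np.isfinite(P).all(1)
p=P[m]; p=p[(np.hypot(p[:,0]-.4275,p[:,1]-.2155)<.06)]
print(m.sum(),len(p),np.percentile(p[:,2],[10,50,90])*1000,np.median(p[:,:2],0)*1000,cv2.minAreaRect((p[p[:,2]>.012][:,:2]*1000).astype(np.float32)))
E
python3 go.py 427.5 215.5 8 39.3
```

```text
4181 4181 [16.9059578  18.05985258 18.94884284] [426.31303475 217.91865506] ((428.0204162597656, 215.694091796875), (43.483612060546875, 75.19721221923828), 38.27224349975586)
delta [ 0.0118 -0.0025  0.4128] yaw -0.0037 q6 after ~ 1.35 now [430.4 213.3 131.8] phi 39.1 tilt -1.0 t 19.4
```

View pics/w11.png

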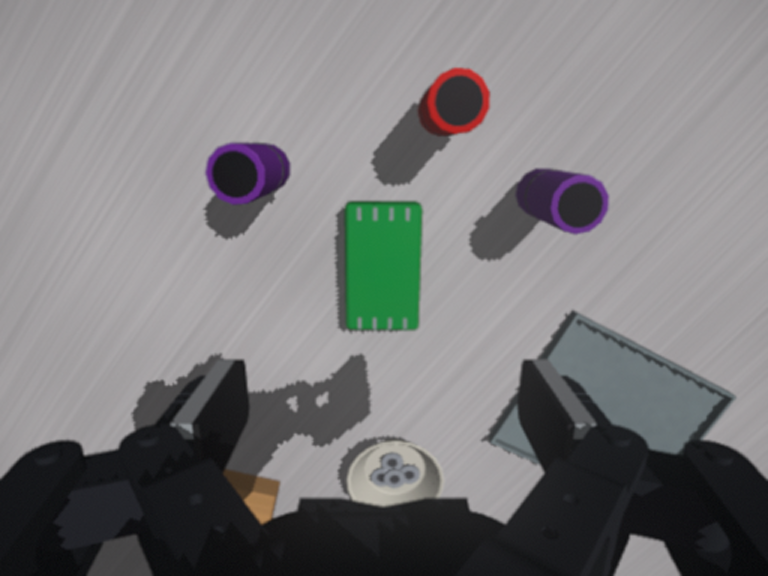

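The gauge lies clear at (384,266), square to the fingers, at (428,215.7) mm and 18 mm high.

jog_arm(
  deltas=[
    {"delta_pos": [0.011, -0.001, 0.15], "yaw": 0, "fingers": 1},
    {"delta_pos": [0.011, -0.001, 0.3], "yaw": 0, "fingers": 1},
    {"delta_pos": [0.011, -0.001, 0.38], "yaw": 0, "fingers": 0.9},
    {"delta_pos": [0.011, -0.001, 0.42], "yaw": 0, "fingers": 0.75},
    {"delta_pos": [0.011, -0.001, 0.42], "yaw": 0, "fingers": 0.7},
    {"delta_pos": [0.011, -0.001, 0.42], "yaw": 0, "fingers": 0.6},
    {"delta_pos": [0.011, -0.001, 0.42], "yaw": 0, "fingers": 0.5},
    {"delta_pos": [0.011, -0.001, 0.42], "yaw": 0, "fingers": 0.4},
    {"delta_pos": [0.011, -0.001, 0.42], "yaw": 0, "fingers": 0.3},
    {"delta_pos": [0.011, -0.001, 0.42], "yaw": 0, "fingers": 0.3},
  ],
)

```text
clock: 20.45
eef_pos: [0.429, 0.2179, 0.0082]
tool_rot: [0.428, 0.904, 0.001, 0.002]
ft_force: [0.8, -0.6, 6.5]
grip_width: 0.0421
grasp_force: 61.4
```

```bash
python3 - <<'E'
from h import *
f=lambda L:(np.array(L,float)+.5)/1.5-.5
c=dict(np.load('w11.npz')); W=onplane(c,f([(573,312),(735,397)]),.008)*1000; print(W,np.linalg.norm(W[1]-W[0]),np.degrees(np.arctan2(*(W[1]-W[0])[1::-1])))
E
python3 go.py 612 227 120 101
```

```text
[[537.9704147  266.82182692   8.        ]
 [667.23929976 294.03264273   8.        ]] 132.101752989153 11.887093490813843
delta [-0.3635  0.4927 -0.3702] yaw -1.3712 q6 after ~ 0.16 now [429.  217.9   8.2] phi 39.3 tilt -0.99999 t 20.4
```

jog_arm(
  deltas=[
    {"delta_pos": [0, 0, -0.03], "yaw": 0, "fingers": 0.3},
    {"delta_pos": [0, 0, -0.1], "yaw": 0, "fingers": 0.3},
    {"delta_pos": [0, 0, -0.22], "yaw": 0, "fingers": 0.3},
    {"delta_pos": [0, 0, -0.35], "yaw": 0, "fingers": 0.3},
    {"delta_pos": [0, 0, -0.38], "yaw": -0.07, "fingers": 0.3},
    {"delta_pos": [-0.05, 0.07, -0.38], "yaw": -0.2, "fingers": 0.3},
    {"delta_pos": [-0.12, 0.16, -0.38], "yaw": -0.35, "fingers": 0.3},
    {"delta_pos": [-0.2, 0.27, -0.38], "yaw": -0.5, "fingers": 0.3},
    {"delta_pos": [-0.28, 0.38, -0.38], "yaw": -0.62, "fingers": 0.3},
    {"delta_pos": [-0.34, 0.46, -0.38], "yaw": -0.7, "fingers": 0.3},
    {"delta_pos": [-0.34, 0.46, -0.38], "yaw": -0.7, "fingers": 0.3},
    {"delta_pos": [-0.34, 0.46, -0.38], "yaw": -0.7, "fingers": 0.3},
  ],
)

```text
clock: 21.65
eef_pos: [0.5983, 0.2257, 0.12]
tool_rot: [0.167, 0.986, -0.0, -0.001]
ft_force: [-0.8, 0.4, -0.8]
grip_width: 0.0419
grasp_force: 61.0
```

```bash
python3 go.py 612 227 115 101.5
```

```text
delta [-0.0418  0.019   0.0166] yaw -0.6832 q6 after ~ 0.15 now [598.3 225.7 120. ] phi 70.8 tilt -1.0 t 21.6
```

jog_arm(
  deltas=[
    {"delta_pos": [-0.01, 0.005, 0], "yaw": -0.1, "fingers": 0.3},
    {"delta_pos": [-0.02, 0.01, 0], "yaw": -0.25, "fingers": 0.3},
    {"delta_pos": [-0.042, 0.019, 0], "yaw": -0.4, "fingers": 0.3},
    {"delta_pos": [-0.042, 0.019, 0], "yaw": -0.55, "fingers": 0.3},
    {"delta_pos": [-0.042, 0.019, 0], "yaw": -0.68, "fingers": 0.3},
    {"delta_pos": [-0.042, 0.019, 0], "yaw": -0.68, "fingers": 0.3},
    {"delta_pos": [-0.042, 0.019, 0], "yaw": -0.68, "fingers": 0.3},
  ],
)

```text
clock: 22.35
eef_pos: [0.6113, 0.2273, 0.1208]
tool_rot: [-0.099, 0.995, 0.0, -0.0]
ft_force: [1.0, 0.4, 0.2]
grip_width: 0.0425
grasp_force: 61.0
```

```bash
python3 go.py 612 227 12 101.5
python3 - <<'E'
from h import *
c=cam('wrist'); save(c,'w12.png'); np.savez('w12.npz',**c)
E
```

```text
delta [-0.0021 -0.0014  0.3627] yaw -0.0043 q6 after ~ 0.15 now [611.3 227.3 120.8] phi 101.3 tilt -1.0 t 22.4
```

View pics/w12.png

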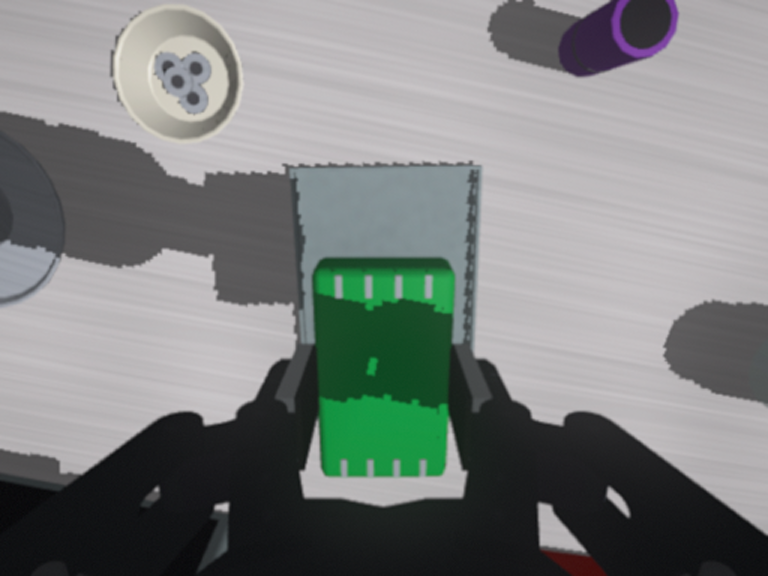

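The gauge is held flat and in line with the tray, whose near corners are at (289,166) and (481,166).

Run:
```python
from h import *
f=lambda L:(np.array(L,float)+.5)/1.5-.5
c=dict(np.load('w12.npz')); W=onplane(c,f([(289,166),(481,165)]),.008)*1000; a=np.radians(11.5);print(W,W.mean(0)[:2]+65*np.array([np.cos(a),np.sin(a)]))
G=onplane(c,f([(316,265),(453,265),(445,475),(323,475)]),.130)*1000; print(G.mean(0))
```

```text
[[561.4156174  165.55684312   8.        ]
 [540.53624045 266.74984626   8.        ]] [614.67103473 229.11226042]
[611.01660395 227.53313922 130.        ]
```

jog_arm(
  deltas=[
    {"delta_pos": [-0.007, 0, 0.08], "yaw": 0, "fingers": 0.3},
    {"delta_pos": [-0.007, 0, 0.18], "yaw": 0, "fingers": 0.3},
    {"delta_pos": [-0.007, 0, 0.27], "yaw": 0, "fingers": 0.3},
    {"delta_pos": [-0.007, 0, 0.33], "yaw": 0, "fingers": 0.3},
    {"delta_pos": [-0.007, 0, 0.355], "yaw": 0, "fingers": 0.3},
    {"delta_pos": [-0.007, 0, 0.355], "yaw": 0, "fingers": 0.3},
    {"delta_pos": [-0.007, 0, 0.355], "yaw": 0, "fingers": 0.3},
  ],
)

```text
clock: 23.1
eef_pos: [0.6151, 0.2278, 0.0149]
tool_rot: [-0.099, 0.995, 0.0, 0.001]
ft_force: [0.7, -0.0, -0.9]
grip_width: 0.0423
grasp_force: 61.0
```

jog_arm(
  deltas=[
    {"delta_pos": [0, 0, 0.008], "yaw": 0, "fingers": 0.3},
    {"delta_pos": [0, 0, 0.015], "yaw": 0, "fingers": 0.3},
    {"delta_pos": [0, 0, 0.015], "yaw": 0, "fingers": 0.3},
    {"delta_pos": [0, 0, 0.015], "yaw": 0, "fingers": 0.55},
    {"delta_pos": [0, 0, 0.015], "yaw": 0, "fingers": 0.65},
    {"delta_pos": [0, 0, 0.01], "yaw": 0, "fingers": 0.65},
    {"delta_pos": [0, 0, 0], "yaw": 0, "fingers": 0.65},
    {"delta_pos": [0, 0, -0.1], "yaw": 0, "fingers": 0.65},
    {"delta_pos": [0, 0, -0.25], "yaw": 0, "fingers": 0.8},
    {"delta_pos": [0, 0, -0.45], "yaw": 0, "fingers": 1},
    {"delta_pos": [0, 0, -0.45], "yaw": 0, "fingers": 1},
    {"delta_pos": [0, 0, -0.45], "yaw": 0, "fingers": 1},
  ],
)

```text
clock: 24.3
eef_pos: [0.6165, 0.2282, 0.1527]
tool_rot: [-0.099, 0.995, 0.001, 0.004]
ft_force: [-0.7, 0.5, -0.1]
grip_width: 0.0852
grasp_force: 0.0
```

Run:
```python
from h import *
w=cam('wrist'); t=cam('top'); np.savez('w13.npz',**w); np.savez('t13.npz',**t)
a=w['image'][:,:,::-1]; b=t['image'][80:250,120:400,::-1]
a=cv2.resize(a,(400,300)); b=cv2.resize(b,(400,243)); cv2.imwrite('pics/fin.png',np.vstack([cv2.resize(a,(600,450))[60:300],cv2.resize(b,(600,364))[:360]]))
P=cloud(w).reshape(-1,3); im=w['image'].reshape(-1,3).astype(int)
m=(im[:,1]>im[:,0]+25)&(im[:,1]>im[:,2]+15)&np.isfinite(P).all(1)
p=P[m]; p=p[(np.hypot(p[:,0]-.613,p[:,1]-.228)<.06)]
print(len(p),np.percentile(p[:,2],[5,50,95])*1000,cv2.minAreaRect((p[p[:,2]>.014][:,:2]*1000).astype(np.float32)))
```

```text
3707 [18.2082073  20.1010872  21.24157832] ((615.9373168945312, 228.11135864257812), (75.31989288330078, 44.087432861328125), 11.387853622436523)
```

View pics/fin.png

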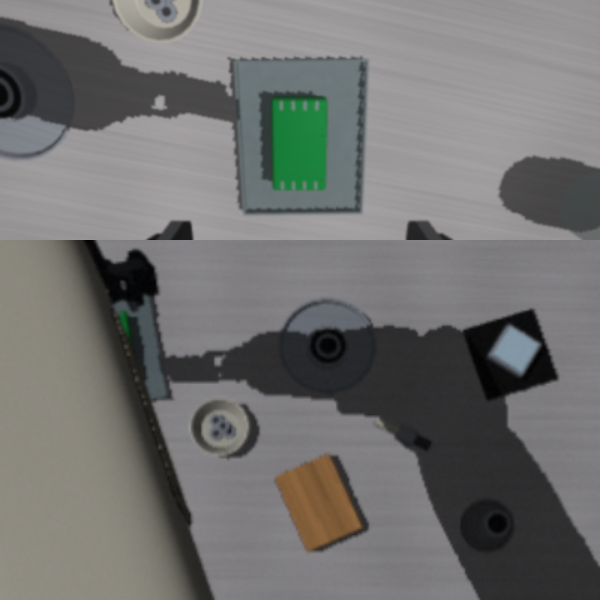

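The gauge lies flat in the middle of the tray, at (300,143) in the upper half. In the lower half the bearing, mirror and socket are on their places, and the washers at (220,428) look untouched. Handing in.

```bash
python3 -c "
from workcell import bot
print(bot.job_done())"
```

```text
the job is handed in; nothing more can be done
None
```

The job is handed in: the socket stands in the holder, the bearing lies in the dish, the mirror is glass up on the mat and the gauge is flat and lengthwise in the tray, all released and looking well centred in the last pictures, with the washers untouched; no verdict was returned.

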